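Ready the sanitiser: pail off its hook, safety cap off the jug

TASK

Get the sanitiser ready for dosing: first lift the steel measuring pail up and off its hook, set it down upright in the middle of the round blue mat and let go of it. Then take the red push-and-turn safety cap off the yellow jug: grip it, press it down, keep it pressed while turning it anticlockwise to its stop, and lift it straight off. Finish while still holding the cap in the gripper, level, still and about 5 to 10 cm straight above the jug's neck, and do not disturb the other things on the bench.

Things in the scene. Friction and masses are not known exactly. Their poses are not given: they have to be found in the camera images.
- jug: yellow sanitiser jug, fixed in a steel cradle on the bench: it cannot turn or slip. Origin on the bench under the neck axis, z up, x from the neck to the carrying handle. Body 150 mm long (x -45 to 105 mm), 100 wide, 135 high; handle at x 38 to 103 mm, up to 167 mm high; a 60 mm wide collar round the neck, top 172 mm high, stops the pressed cap. Place and yaw vary.
- neck (a point): centre of the seated cap's underside, on the neck axis, 178.5 mm above the bench, axes as the jug's. Two lugs in the cap catch under the neck's rim: the cap will not turn or lift until pressed down 4 mm (hard stop at 6.5). A spring pushes it up: 6 N at rest, 11 N at 4 mm, 14 N at the stop. The neck reaches 31 mm above this point with the cap off.
- cap: red round ribbed push-and-turn cap, loose, 60 g, 58 mm across, 34 mm high. Origin at the centre of its underside, z up; the white arrow on top lies along x, within 3 degrees of the jug's x when locked. Kept pressed it turns only anticlockwise seen from above, about 70 degrees to a hard stop; from 52 degrees to the stop (60 is best) it is free to lift straight up.
- cap_top (a point): centre of the cap's top face, 34 mm above its origin, 212.5 mm above the bench when locked. Grip the round cap from above in any direction, TCP about 10 mm under this face
- liner (a joint): spring disc under the cap: 0 with the cap locked and at rest, grows in metres as the cap is pressed down (0.0065 at the stop), -0.002 when the cap is off
- pail: steel measuring pail, loose, 100 to 210 g: cup 62 mm across at the rim, 54 at the foot, 55 high; rigid arched handle of 7 mm rod, its level top bar along the pail's y axis (underside 111.5 mm, top 118.5 mm above the origin). Origin at the centre of its underside, z up. It starts hanging by the bar on the hook, underside 62.5 mm above the bench, axes as the hook stand's.
- pail_grip (a point): point to grip on the upright black block on the middle of the pail's bar, 142.5 mm above the pail's origin. The block is 22 mm (pail x) by 14 mm (pail y), its top 159.5 mm above the origin; close the fingers along the pail's y axis
- hook_stand: steel hook stand, fixed. Origin on the bench under the low point of the hook, where the pail hangs; z up; x points from there to the post (193 mm high, 14 mm thick, 90 mm away, round foot of 80 mm). The open, upturned end of the hook points to -x. Place and yaw vary.
- hook_low (a point): axis of the hook's 8 mm rod at its low point, 170 mm above the bench, where the pail's bar rests. The upturned tip ends 30 mm towards the stand's -x and 16 mm higher: raise the pail about 30 mm (22 to 42: higher, the cup's rim meets the rod), then move it 80 mm or so towards -x to be off the hook
- mat: round blue mat, fixed, 110 mm across, 6 mm thick; origin at the centre of its underside on the bench
- bowl: steel bowl, 110 mm across, 50 mm high, loose bystander, leave it alone; origin at the centre of its underside
- jar: glass jar with green lid, 64 mm across, 85 mm high, loose bystander, leave it alone; origin at the centre of its underside
- oil_bottle: green glass bottle, 66 mm across, 200 mm high, loose bystander, leave it alone; origin at the centre of its underside
- can: food tin, 74 mm across, 110 mm high, loose bystander, leave it alone; origin at the centre of its underside
- tub: white plastic tub, 90 x 90 x 80 mm, loose bystander, leave it alone; origin at the centre of its underside
- spatula: spatula lying flat, loose bystander, leave it alone
- brush: brush lying flat, loose bystander, leave it alone
Not all that is in view belongs to the job. There is more than one size of the mat; the one meant has the size given above. Several things have the shape of the cap; the one meant has the colours described above.

How it is judged:
On the way, in this order (a step that is already met when the one before it is completed fails the run):
1. the pail is lifted off the hook in the gripper (contact force between the fingers and pail above 0.5 N and contact force between pail and hook_stand below 0.05 N and horizontal distance between pail and hook_stand above 0.05 m), for 0.1 s.
2. the gripper carries the pail down upright to within 14 mm of the mat (not dropped) (horizontal distance between pail and mat below 0.035 m and angle between pail's own z axis and vertical below 0.12 rad and z of pail in the frame of mat between 0.002 and 0.02 m and contact force between the fingers and pail above 0.3 N), for 0.04 s.
3. the pail stands on the mat, let go (horizontal distance between pail and mat below 0.035 m and angle between pail's own z axis and vertical below 0.12 rad and z of pail in the frame of mat between 0.002 and 0.01 m and contact force between the fingers and pail below 0.05 N and linear speed of pail below 0.02 m/s), for 0.2 s.
4. the gripped cap is pressed down against its spring, not yet turned (value of joint liner above 0.003 m and angle between the x axis of cap and the x axis of jug, either way round below 0.35 rad and contact force between the fingers and cap above 1 N), for 0.04 s.
5. the gripped cap is turned free, still on the neck (angle between the x axis of cap and the x axis of jug, either way round above 0.8 rad and horizontal distance between cap and jug below 0.008 m and z of cap in the frame of jug below 0.1905 m and contact force between the fingers and cap above 1 N), for 0.04 s.
At the end, for the whole second after the job is handed in: Cap gripped, 35 to 160 mm above its seat, within 30 mm of the neck axis, within 11 degrees of level, under 3 cm/s, not touching the jug; pail on the mat, within 35 mm of its centre, within 7 degrees of upright, at rest, not touched by the fingers (all of step 3 and z of cap in the frame of jug between 0.2135 and 0.3385 m and horizontal distance between cap and jug below 0.03 m and angle between cap's own z axis and vertical below 0.2 rad and linear speed of cap below 0.03 m/s and contact force between the fingers and cap above 1 N and contact force between cap and jug below 0.05 N); the arm keeps its last pose, push and grip.
It fails at once if one of the seven bystanders is shifted by more than 30 mm (distance of any of bowl, jar, oil_bottle, can, tub, spatula, brush from where it was at the start of the episode above 0.03 m).
It also fails if it takes over 58 s, if anything falls off the work surface, if the arm or the gripper's body presses on something with over 40 N, if the wrist force passes 120 N, or if a joint passes its speed limit or range.

ROBOT

A 6-joint arm with a two-finger parallel gripper is mounted at the origin on the work surface. World frame = base frame: x ahead of the robot, y to its left, z up, the work surface at z = 0. Lengths are in m, angles in rad, forces in N, time in s.
With the tool pointing down it reaches from about 0.275 to 1 m from the base axis. Payload 8.4 kg.
Tool frame: the origin (TCP) lies between the finger pads, 19 mm behind the fingertips; this is the grasp point; z points along the fingers, y is the line along which they close (so a half turn about z gives the same grasp; the last joint's range is limited). The gripper opens to 85 mm and grips with 20 to 120 N. Pads are 22 mm wide; open, the fingers measure 114 mm over their backs; the gripper's body (76 mm by 85 mm) begins 54 mm behind the grasp point. The pads swing forward as they close: fully open they stand 13 mm farther back than shut.
Start: joints at [-1.124, 0.353, 1.633, -0, 1.155, -0.002], TCP at [0.271, -0.563, 0.25] pointing down, gripper open.
Joint ranges: [-2.63, 2.63], [-0.92, 2.1], [0.06, 2.66], [-1.3, 4.44], [0, 2.69], [-3.02, 3.02]. Speed limits (rad/s): [2.22, 2.22, 2.79, 3.14, 3.14, 3.14].

INTERFACE

Orientations are given as a rotation vector (axis times angle).
In Python, from cell import readout, imaging, sign_off gives the robot as it stands. The module is installed in compiled form; this text tells all that it offers.
- The arm moves only by the tool apply_moves, never from a script. Its argument "motion" is a list of rows, each a list of 3 entries, a list of its own where there are three numbers: the opening, from -1 (shut) to 1 (fully open), so that 0 is half open, then the shift along the tool's x, y, z in cm, then the turn, a rotation vector about the tool's x, y, z in rad. A call has 1 to 8 rows; each row shifts and turns the commanded pose from where the row before left it, along the tool's axes as they then stand; what a row does not reach is not made up. A row lasts 1/10 s, in which the tool goes at most 50 mm and 8.59 degrees, less where a joint would pass 70% of its speed; a pose out of reach is approached as far as the arm can. A call is refused whole if a number of a shift passes 5 or a number of a turn 0.15, either way. A call with a gripper value outside its range is refused whole. The fingers move at their own pace and stop on an object; "force" is the grip in N (left out, the last holds). Time passes only in rows, so rows that do not move let the fingers close. It gives the time, the measured TCP pose, the force, the opening and the grip force at its end, in the units of the state.
- readout.sense(): the state, without advancing time (a new reading comes with each control period).
- imaging.snapshot(name): name is "scene" or "top" or "wrist"; returns (picture, depth): 480x640x3 uint8, blue, green, red; 480x640 float32, m along the optical axis (not along the pixel's ray), 0 where there is no reading.
- imaging.get_calibration(name): a dict with "mtx" (3x3 intrinsics, pixels), "world_to_cam" (4x4, takes a point from world to camera coordinates). Camera axes: x right, y up, looking along -z (the intrinsics and any distortion apply to the point x, -y, -z); pixel columns grow to the right and rows downward; lengths in m; the calibration is good to about 2 mm. A picture is of the moment at which its call begins: read the wrist's pose just before it. get_calibration takes no time and is no camera call; for the wrist camera it gives the pose at the moment of the call.
- sign_off(): hands the job in; it is judged then, once.
The state is a dict: "time_s": time; "q": joint angles; "joint_vel": joint speeds; "joint_torque": joint torques, N m; "eef_pos": TCP position; "orientation": TCP orientation; "contact_force": force on the tool from outside, world axes, zero at the start; "torque": the same for the moment, N m; "grip_width": opening from 0.0 (shut) to 1.0 (fully open); "gripper_force": force on a finger pad.
Only numpy, scipy, OpenCV 4.12 (cv2) and the standard library are available. Lean on these libraries where they do the work, as an engineer would, in place of code of your own. Each camera call takes 0.05 s, during which the arm holds its last target. There are 200 camera calls.

## Working session

There is one attempt and no reset: what is moved stays moved. The work goes in short steps, Python scripts to look and compute and a tool call to move; the robot and the scene stay as the last step left them, time stands still between calls to the robot, and variables do not carry over. Pictures are saved under pics/ and viewed, at most 13 in all, crops included, and the job is handed in when it is done.

Besides the shell and the picture viewer there is one more tool, called as name(argument=value, ...), one argument or row to a line, values as JSON. apply_moves: Moves the arm, as the interface text tells. Its arguments: {"type":"object","properties":{"motion":{"type":"array"},"force":{"type":"number"}},"required":["motion"]}

```bash
mkdir -p pics
cat > h.py <<'E'
import numpy as np, cv2
from cell import readout, imaging, sign_off
def snap(n):
    p,d=imaging.snapshot(n); c=imaging.get_calibration(n)
    return p,d,np.array(c["mtx"]),np.array(c["world_to_cam"]),c
def pts(d,K,W):
    v,u=np.mgrid[0:d.shape[0],0:d.shape[1]]
    c=np.stack([(u-K[0,2])/K[0,0]*d,-(v-K[1,2])/K[1,1]*d,-d],-1)
    M=np.linalg.inv(W); P=c@M[:3,:3].T+M[:3,3]; P[d==0]=np.nan
    return P
E
python3 - <<'E'
from h import *
print(readout.sense())
for n in("scene","top"):
    p,d,K,W,c=snap(n); cv2.imwrite(f"pics/{n}0.png",p); np.savez(f"{n}0.npz",p=p,d=d,K=K,W=W)
    print(n,c, np.linalg.inv(W)[:3,3])
E
```

```text
{'time_s': 0.0, 'q': array([-1.12439953e+00,  3.53648011e-01,  1.63412861e+00, -1.63902420e-05,
        1.15521594e+00, -2.37621623e-03]), 'joint_vel': array([0.00145467, 0.00032649, 0.00079272, 0.0017186 , 0.00013552,
       0.00068175]), 'joint_torque': array([-3.91579979e-04, -6.05250192e+01, -3.42054820e+01, -6.66104347e-05,
        9.50532267e-03, -8.58597332e-06]), 'eef_pos': array([ 0.27097653, -0.56270036,  0.24926412]), 'orientation': array([-3.06150498e+00, -6.98737429e-01,  5.06943032e-04]), 'contact_force': array([ 0.50643834,  0.45332472, -0.61247886]), 'torque': array([-0.03152165, -0.03337246, -0.01998348]), 'gripper_force': 0.0, 'grip_width': 0.9998922851771216}
scene {'mtx': array([[434.62914127,   0.        , 308.68275101],
       [  0.        , 434.62914127, 238.23175714],
       [  0.        ,   0.        ,   1.        ]]), 'world_to_cam': array([[-0.77692889,  0.62936522,  0.01676087,  0.42093803],
       [-0.35897334, -0.46469633,  0.80944145,  0.06123684],
       [ 0.51722301,  0.62286174,  0.58696134, -1.53251139],
       [ 0.        ,  0.        ,  0.        ,  1.        ]])} [1.14167146 0.71807549 0.842902  ]
top {'mtx': array([[605.10831418,   0.        , 326.11096046],
       [  0.        , 605.10831418, 236.96211191],
       [  0.        ,   0.        ,   1.        ]]), 'world_to_cam': array([[-0.01477606, -0.99981035,  0.01268604,  0.00631486],
       [ 0.99605316, -0.01360764,  0.08770932, -0.54856724],
       [-0.08752006,  0.01393197,  0.99606533, -1.51431899],
       [ 0.        ,  0.        ,  0.        ,  1.        ]])} [0.41396216 0.01994641 1.55639499]
```

View pics/top0.png

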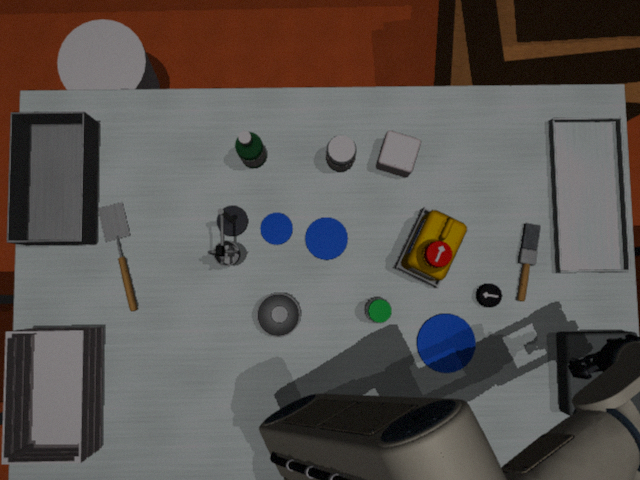

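View pics/scene0.png

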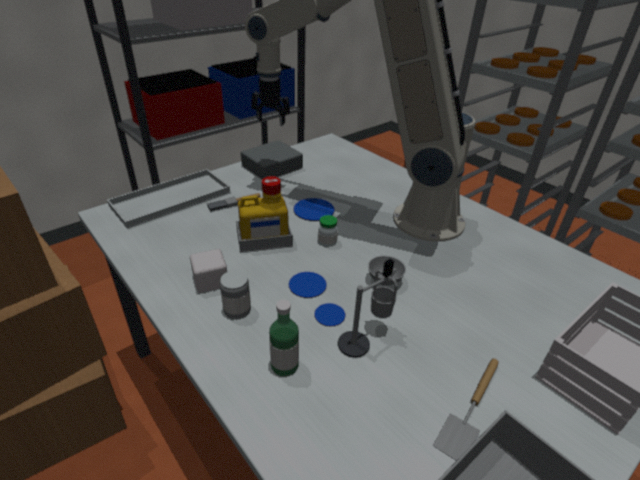

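The top view shows the pail on its hook at (228,252), the stand's foot at (233,220), blue mats at (277,228), (326,239) and (446,343), the red cap at (438,254), and the jug's handle up and to its right. Next I'll measure these.

Run:
```python
from h import *
z=np.load("top0.npz"); p,d,K,W=[z[k] for k in"pdKW"]; P=pts(d,K,W); np.set_printoptions(precision=4,suppress=True)
h=cv2.cvtColor(p,cv2.COLOR_BGR2HSV)
m=cv2.inRange(h,(105,150,60),(125,255,255))
for c in cv2.findContours(m,0,2)[0]:
    if cv2.contourArea(c)>300:
        M=np.zeros_like(m);cv2.drawContours(M,[c],-1,255,-1);q=P[M>0];q=q[np.isfinite(q[:,0])]
        x0,x1=q.min(0),q.max(0);print("mat",(x0+x1)/2,x1-x0,np.median(q,0))
# cap
r=((h[...,0]<6)|(h[...,0]>174))&(h[...,1]>150)&(h[...,2]>80)&(P[...,2]>.19)
w=(h[...,1]<90)&(h[...,2]>130)&(P[...,2]>.19)
a=np.zeros_like(r);a[235:275,420:460]=1
t=(r|w)&a&(P[...,2]>.205);q=P[t];print("cap",np.median(q,0),(q.min(0)+q.max(0))/2,q.max(0)-q.min(0))
q=P[w&a];c,_,v=np.linalg.svd(q[:,:2]-q[:,:2].mean(0));print("arrow",q.mean(0),v[0],len(q))
y=cv2.inRange(h,(20,120,60),(33,255,255))>0
q=P[y&(P[...,2]>.12)&(P[...,2]<.16)];print("jug body",np.nanmean(q,0),cv2.minAreaRect(q[:,:2].astype('f4')))
q=P[y&(P[...,2]>.155)&(P[...,2]<.17)];print("handle",np.nanmedian(q,0))
# pail / hook
reg=np.zeros_like(r);reg[195:275,200:250]=1
for lo,hi in((.205,.235),(.18,.205),(.16,.185),(.1,.125)):
    k=reg&(P[...,2]>lo)&(P[...,2]<hi);q=P[k];vv,uu=np.nonzero(k)
    print(lo,hi,len(q),q.mean(0),q.min(0),q.max(0), uu.min(),uu.max(),vv.min(),vv.max())
for n in("top","scene"):
    pp=np.load(f"{n}0.npz")["p"]
    cr=pp[190:290,185:285] if n=="top" else pp[250:360,320:420]
    cv2.imwrite(f"pics/c_{n}.png",cv2.resize(cr,(500,500),interpolation=2))
a=cv2.imread("pics/c_top.png");b=cv2.imread("pics/c_scene.png");cv2.imwrite("pics/c2.png",cv2.resize(np.hstack([a,b]),(800,400)))
```

```text
mat [ 0.2761 -0.3011  0.0083] [0.1464 0.1494 0.0247] [ 0.2822 -0.2956  0.0081]
mat [ 0.5469 -0.0015  0.0051] [0.1065 0.1036 0.0241] [ 0.5475 -0.0013  0.0057]
mat [0.5753 0.1273 0.0046] [0.0788 0.0781 0.0201] [0.575  0.127  0.0041]
cap [ 0.4906 -0.2482  0.2124] [ 0.4918 -0.2502  0.2133] [0.0558 0.056  0.0149]
arrow [ 0.4971 -0.2522  0.2138] [-0.8945  0.4471] 10
jug body [ 0.5243 -0.2604  0.1346] ((0.5183643102645874, -0.26357752084732056), (0.0971667468547821, 0.1455017328262329), 63.72123336791992)
handle [ 0.5533 -0.2798  0.1651]
0.205 0.235 76 [0.507  0.2375 0.2194] [0.4967 0.2302 0.2055] [0.5171 0.2458 0.2271] 216 223 245 254
0.18 0.205 107 [0.5512 0.2375 0.1873] [0.4785 0.2175 0.1801] [0.6034 0.2649 0.2041] 210 231 208 263
0.16 0.185 202 [0.5343 0.2364 0.1771] [0.4787 0.2049 0.1604] [0.6017 0.2719 0.1845] 208 237 209 263
0.1 0.125 131 [0.5118 0.2373 0.1143] [0.4768 0.2041 0.1002] [0.6006 0.2684 0.125 ] 213 240 213 265
```

View pics/c2.png

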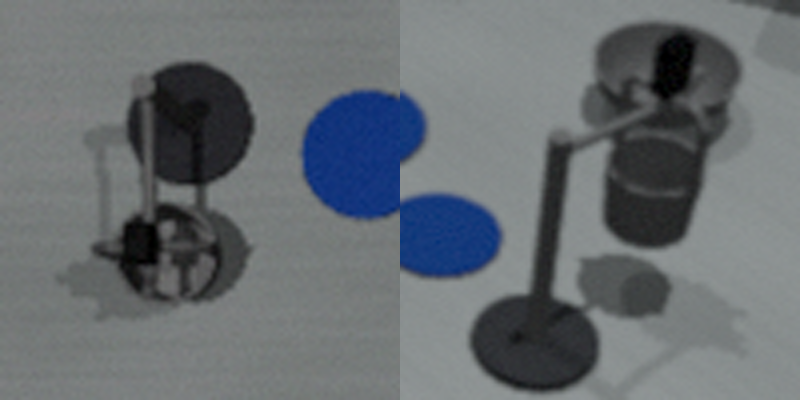

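The right-hand mat at (0.547, -0.002) measures about 110 mm, so it is the target. The crop shows the black block at (140,243), with the hook arm running nearly along world +x to the post, so the stand's yaw is about 0. The tool goes to yaw 0 and above the pail.

apply_moves(
  motion=[
    [1,[0,0,-2.5],[0,0,0.15]],
    [1,[0,0,-2.5],[0,0,0.15]],
    [1,[0,0,-2.5],[0,0,0.149]],
    [1,[1.39,-4.7,0],[0,0,0]],
    [1,[1.39,-4.7,0],[0,0,0]],
    [1,[1.39,-4.7,0],[0,0,0]],
    [1,[1.39,-4.7,0],[0,0,0]],
    [1,[1.39,-4.7,0],[0,0,0]],
  ],
  force=40,
)

```text
time_s: 0.9
eef_pos: [0.3407, -0.3262, 0.3247]
orientation: [-3.141, 0.001, 0.0]
contact_force: [1.1, 0.3, 1.1]
grip_width: 1.004
gripper_force: 0.0
```

apply_moves(
  motion=[
    [1,[1.39,-4.7,0],[0,0,0]],
    [1,[1.39,-4.7,0],[0,0,0]],
    [1,[1.39,-4.7,0],[0,0,0]],
    [1,[1.39,-4.7,0],[0,0,0]],
    [1,[1.39,-4.7,0],[0,0,0]],
    [1,[1.39,-4.7,0],[0,0,0]],
    [1,[1.39,-4.7,0],[0,0,0]],
  ],
)

```text
time_s: 1.6
eef_pos: [0.4381, 0.0029, 0.325]
orientation: [3.141, -0.0, 0.0]
contact_force: [1.0, -1.1, 0.2]
grip_width: 1.0
gripper_force: 0.0
```

Run:
```python
from h import *
np.set_printoptions(precision=4,suppress=True)
s=readout.sense();print(s["time_s"],s["eef_pos"],s["orientation"],s["q"])
p,d,K,W,c=snap("wrist");cv2.imwrite("pics/w1.png",p);np.savez("w1.npz",p=p,d=d,K=K,W=W)
P=pts(d,K,W);print("cam",np.linalg.inv(W)[:3,3])
z=np.load("top0.npz");Kt,Wt=z["K"],z["W"];M=np.linalg.inv(Wt)
for n,u,v,zz in(("foot",232.5,220.5,.008),("posttop",220.7,212,.193)):
    r=M[:3,:3]@np.array([(u-Kt[0,2])/Kt[0,0],-(v-Kt[1,2])/Kt[1,1],-1]);o=M[:3,3];print(n,o+r*(zz-o[2])/r[2])
```

```text
1.6 [0.4381 0.0029 0.325 ] [ 3.1415 -0.0002  0.0005] [ 0.0032 -0.021   1.9161 -0.0001  1.2462  1.5742]
cam [0.5105 0.0094 0.4494]
foot [0.5958 0.2382 0.008 ]
posttop [0.5938 0.2388 0.193 ]
```

View pics/w1.png

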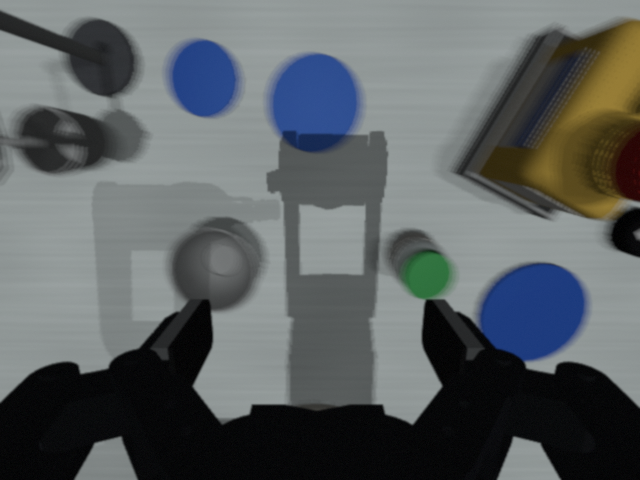

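The wrist picture shows the medium mat at (316,100), the hook foot at (100,57), the pail at (60,140), and the jug and cap at the right edge. Moving on to hover over the pail.

apply_moves(
  motion=[
    [1,[1.38,-4.69,0],[0,0,0]],
    [1,[1.38,-4.69,0],[0,0,0]],
    [1,[1.38,-4.69,0],[0,0,0]],
    [1,[1.38,-4.69,0],[0,0,0]],
    [1,[1.38,-4.69,0],[0,0,0]],
    [1,[0,0,2],[0,0,0]],
    [1,[0,0,0],[0,0,0]],
  ],
)

```text
time_s: 2.35
eef_pos: [0.5057, 0.2359, 0.3022]
orientation: [3.139, 0.003, -0.007]
contact_force: [-0.5, -0.1, -0.6]
grip_width: 0.999
gripper_force: 0.0
```

Run:
```python
from h import *
np.set_printoptions(precision=4,suppress=True)
s=readout.sense();print(s["time_s"],s["eef_pos"],s["orientation"])
p,d,K,W,c=snap("wrist");cv2.imwrite("pics/w2.png",p)
P=pts(d,K,W);X,Y,Z=P[...,0],P[...,1],P[...,2]
near=(abs(X-.507)<.05)&(abs(Y-.2375)<.06)
for lo,hi in((.214,.23),(.185,.21),(.17,.186)):
    k=near&(Z>lo)&(Z<hi)
    q=P[k];print(lo,len(q));
    if len(q):print(q.min(0),q.max(0),np.median(q,0))
k=(abs(X-.595)<.03)&(abs(Y-.2385)<.03)&(Z>.18)&(Z<.21);q=P[k];print("post",np.median(q,0),q.min(0),q.max(0))
k=(X>.535)&(X<.59)&(abs(Y-.2385)<.02)&(Z>.165)&(Z<.21);q=P[k];print("arm",len(q),np.polyfit(q[:,0],q[:,1],1))
```

```text
2.35 [0.5057 0.2359 0.3022] [ 3.1394  0.0032 -0.0072]
0.214 820
[0.4968 0.2343 0.214 ] [0.5184 0.2479 0.2249] [0.5092 0.241  0.2231]
0.185 238
[0.4778 0.2341 0.1851] [0.5187 0.2479 0.21  ] [0.518  0.2406 0.195 ]
0.17 1271
[0.4778 0.2077 0.17  ] [0.557  0.2744 0.1859] [0.511  0.2411 0.1789]
post [0.5909 0.2414 0.1888] [0.5656 0.2348 0.18  ] [0.6038 0.2484 0.197 ]
arm 961 [0.0047 0.2385]
```

View pics/w2.png

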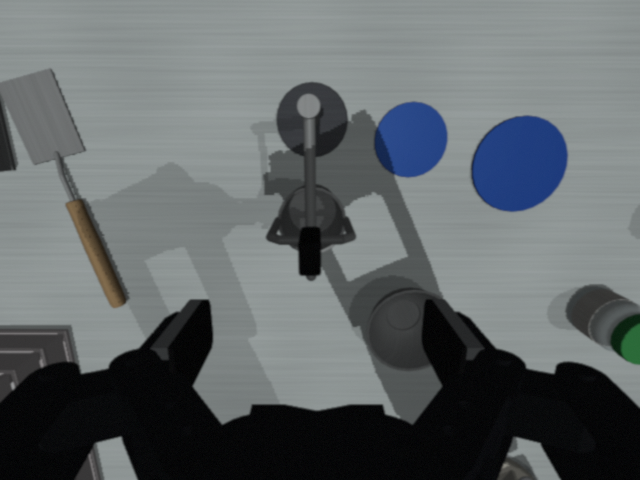

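The block is at (310,250), between the fingers and lying along the tool axes, with the post at (308,104). Descending and closing on the block.

apply_moves(
  motion=[
    [0.1,[0,-0.3,3],[0,0,0]],
    [0.1,[0,0,3],[0,0,0]],
    [0.1,[0,0,2.5],[0,0,0]],
    [0.1,[0,0,1.2],[0,0,0]],
    [0.1,[0,0,0],[0,0,0]],
  ],
)

```text
time_s: 2.9
eef_pos: [0.5065, 0.2372, 0.2073]
orientation: [3.141, -0.002, -0.003]
contact_force: [-0.4, -0.2, -0.3]
grip_width: 0.548
gripper_force: 0.0
```

apply_moves(
  motion=[
    [-1,[0,0,0],[0,0,0]],
    [-1,[0,0,0],[0,0,0]],
    [-1,[0,0,0],[0,0,0]],
    [-1,[0,0,0],[0,0,0]],
    [-1,[0,0,0],[0,0,0]],
    [-1,[0,0,0],[0,0,0]],
  ],
  force=50,
)

```text
time_s: 3.5
eef_pos: [0.5079, 0.239, 0.2095]
orientation: [-3.14, 0.0, -0.004]
contact_force: [-0.5, 0.7, 6.3]
grip_width: 0.158
gripper_force: 51.4
```

Gripped at 13 mm width. Lift 30 mm.

apply_moves(
  motion=[
    [-1,[0,0,-0.7],[0,0,0]],
    [-1,[0,0,-0.7],[0,0,0]],
    [-1,[0,0,-0.7],[0,0,0]],
    [-1,[0,0,-0.8],[0,0,0]],
    [-1,[0,0,0],[0,0,0]],
    [-1,[0,0,0],[0,0,0]],
  ],
)

```text
time_s: 4.1
eef_pos: [0.5072, 0.2384, 0.2372]
orientation: [-3.141, 0.0, -0.001]
contact_force: [0.0, 1.2, -1.0]
grip_width: 0.153
gripper_force: 50.4
```

apply_moves(
  motion=[
    [-1,[-1,0,0],[0,0,0]],
    [-1,[-2,0,0],[0,0,0]],
    [-1,[-2,0,0],[0,0,0]],
    [-1,[-2,0,0],[0,0,0]],
    [-1,[-2,0,0],[0,0,0]],
    [-1,[-1,0,0],[0,0,0]],
    [-1,[0,0,0],[0,0,0]],
    [-1,[0,0,0],[0,0,0]],
  ],
)

```text
time_s: 4.9
eef_pos: [0.4076, 0.2386, 0.2372]
orientation: [-3.141, -0.0, -0.001]
contact_force: [0.6, -0.3, -1.7]
grip_width: 0.154
gripper_force: 50.3
```

Run:
```python
from h import *
np.set_printoptions(precision=4,suppress=True)
s=readout.sense();print(s["time_s"],s["eef_pos"],s["orientation"],s["contact_force"],s["gripper_force"])
p,d,K,W,c=snap("scene");cv2.imwrite("pics/s1.png",cv2.resize(p[180:420,240:480],(600,600)))
```

```text
4.9 [0.4076 0.2386 0.2372] [-3.1413 -0.0003 -0.0013] [ 0.6047 -0.3382 -1.7498] 50.32547056674957
```

View pics/s1.png

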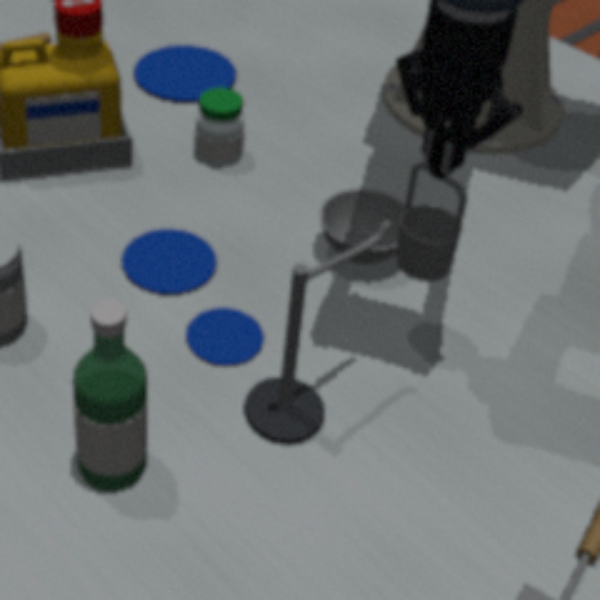

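The pail hangs upright in the gripper, clear of the hook tip at (388,225) and over the bowl's side but well above it. Carrying it to the mat.

apply_moves(
  motion=[
    [-1,[0,2,0],[0,0,0]],
    [-1,[0,3,0],[0,0,0]],
    [-1,[2,4,0],[0,0,0]],
    [-1,[3,4,0],[0,0,0]],
    [-1,[3,4,0],[0,0,0]],
    [-1,[3,4,0],[0,0,0]],
    [-1,[2,2,0],[0,0,0]],
    [-1,[0.9,1,0],[0,0,0]],
  ],
)

```text
time_s: 5.75
eef_pos: [0.5484, -0.0043, 0.2367]
orientation: [3.141, -0.005, 0.001]
contact_force: [-0.4, 0.5, -0.6]
grip_width: 0.156
gripper_force: 50.4
```

apply_moves(
  motion=[
    [-1,[0,0,2],[0,0,0]],
    [-1,[0,0,2],[0,0,0]],
    [-1,[0,0,1.5],[0,0,0]],
    [-1,[0,0,1],[0,0,0]],
    [-1,[0,0,0.8],[0,0,0]],
    [-1,[0,0,0],[0,0,0]],
    [-1,[0,0,0],[0,0,0]],
  ],
)

```text
time_s: 6.45
eef_pos: [0.5464, -0.0015, 0.1644]
orientation: [-3.142, 0.0, -0.001]
contact_force: [-0.7, 1.2, -1.1]
grip_width: 0.156
gripper_force: 50.4
```

Run:
```python
from h import *
np.set_printoptions(precision=4,suppress=True)
s=readout.sense();print(s["time_s"],s["eef_pos"],s["orientation"],s["contact_force"],s["gripper_force"])
p,d,K,W,c=snap("scene");cv2.imwrite("pics/s2.png",cv2.resize(p[180:400,200:420],(600,600)))
```

```text
6.45 [ 0.5464 -0.0015  0.1644] [-3.1415  0.     -0.0007] [-0.695   1.225  -1.0518] 50.35611033439636
```

View pics/s2.png

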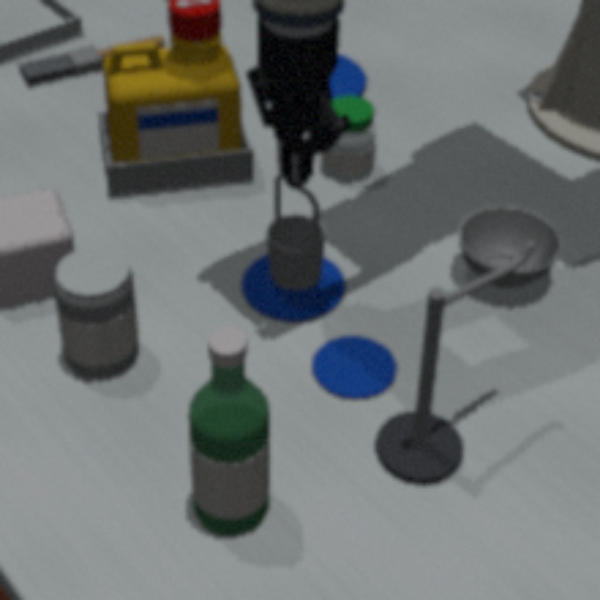

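The pail sits just above the mat's centre at (294,285), upright. Lowering it gently to contact.

apply_moves(
  motion=[
    [-1,[0,0,0.4],[0,0,0]],
    [-1,[0,0,0.3],[0,0,0]],
    [-1,[0,0,0.2],[0,0,0]],
    [-1,[0,0,0.2],[0,0,0]],
    [-1,[0,0,0],[0,0,0]],
    [-1,[0,0,0],[0,0,0]],
  ],
)

```text
time_s: 7.1
eef_pos: [0.5464, -0.0016, 0.1536]
orientation: [-3.141, 0.0, -0.001]
contact_force: [-1.2, 1.2, 4.8]
grip_width: 0.156
gripper_force: 51.3
```

apply_moves(
  motion=[
    [-1,[0,0,0.05],[0,0,0]],
    [-1,[0,0,0],[0,0,0]],
    [-0.4,[0,0,0],[0,0,0]],
    [-0.2,[0,0,0],[0,0,0]],
    [0,[0,0,0],[0,0,0]],
    [0,[0,0,0],[0,0,0]],
    [0,[0,0,0],[0,0,0]],
    [0,[0,0,0],[0,0,0]],
  ],
)

```text
time_s: 7.9
eef_pos: [0.5461, -0.0017, 0.1524]
orientation: [-3.142, 0.0, 0.0]
contact_force: [0.6, -0.3, 0.0]
grip_width: 0.501
gripper_force: 0.0
```

apply_moves(
  motion=[
    [0,[0,0,-1],[0,0,0]],
    [0,[0,0,-3],[0,0,0]],
    [0.5,[0,0,-4],[0,0,0]],
    [1,[0,0,-4],[0,0,0]],
    [1,[0,0,-4],[0,0,0]],
    [1,[0,0,0],[0,0,0]],
    [1,[0,0,0],[0,0,0]],
  ],
)

```text
time_s: 8.6
eef_pos: [0.5465, -0.0017, 0.314]
orientation: [3.142, -0.0, 0.004]
contact_force: [-0.4, -0.5, 0.1]
grip_width: 1.002
gripper_force: 0.0
```

Run:
```python
from h import *
np.set_printoptions(precision=4,suppress=True)
s=readout.sense();print(s["time_s"],s["eef_pos"],s["orientation"],s["contact_force"],s["gripper_force"])
p,d,K,W,c=snap("wrist");cv2.imwrite("pics/w3.png",p);P=pts(d,K,W)
q=P[(P[...,2]>.155)&(P[...,2]<.18)&(abs(P[...,0]-.547)<.03)&(abs(P[...,1])<.03)];print("block",len(q),np.median(q,0))
q=P[(P[...,2]>.2)&(P[...,2]<.23)&(P[...,1]<-.2)];print("cap",len(q),q.min(0) if len(q) else 0,q.max(0)if len(q) else 0)
```

```text
8.6 [ 0.5465 -0.0017  0.314 ] [ 3.1416 -0.0004  0.0043] [-0.4261 -0.4661  0.0868] 0.0
block 503 [0.5451 0.0005 0.1639]
cap 1519 [ 0.4623 -0.2402  0.2   ] [ 0.5177 -0.2167  0.2135]
```

View pics/w3.png

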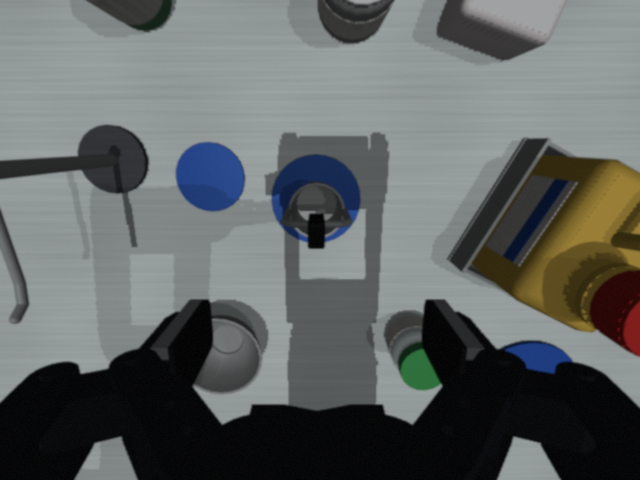

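The pail stands upright at the mat's centre (block at (316,230)), released. Now to hover above the cap.

apply_moves(
  motion=[
    [1,[-1.1,4.9,0],[0,0,0]],
    [1,[-1.1,4.9,0],[0,0,0]],
    [1,[-1.1,4.9,0],[0,0,0]],
    [1,[-1.1,4.9,0],[0,0,0]],
    [1,[-1.1,4.9,0],[0,0,0]],
    [1,[0,0.2,0],[0,0,0]],
    [1,[0,0,0],[0,0,0]],
    [1,[0,0,0],[0,0,0]],
  ],
)

```text
time_s: 9.45
eef_pos: [0.491, -0.2466, 0.3115]
orientation: [-3.14, 0.0, 0.003]
contact_force: [0.3, 0.1, 0.3]
grip_width: 0.996
gripper_force: 0.0
```

Run:
```python
from h import *
np.set_printoptions(precision=4,suppress=True)
s=readout.sense();print(s["time_s"],s["eef_pos"],s["orientation"],s["contact_force"],s["q"])
p,d,K,W,c=snap("wrist");cv2.imwrite("pics/w4.png",p);P=pts(d,K,W)
k=(P[...,2]>.206)&(P[...,2]<.22)&(abs(P[...,0]-.4915)<.05)&(abs(P[...,1]+.249)<.05)
q=P[k];v,u=np.nonzero(k);print("cap",len(q),q.min(0),q.max(0),cv2.minEnclosingCircle(q[:,:2].astype('f4')),np.median(q[:,2]),u.min(),u.max(),v.min(),v.max())
```

```text
9.45 [ 0.491  -0.2466  0.3115] [-3.1403  0.0001  0.0026] [0.2529 0.1484 0.3143] [-0.4685  0.1811  1.7237  0.0005  1.2388  1.1022]
cap 5835 [ 0.4639 -0.2771  0.206 ] [ 0.5224 -0.218   0.2158] ((0.49281617999076843, -0.24733105301856995), 0.029859043657779694) 0.21307220190999798 276 364 204 289
```

View pics/w4.png

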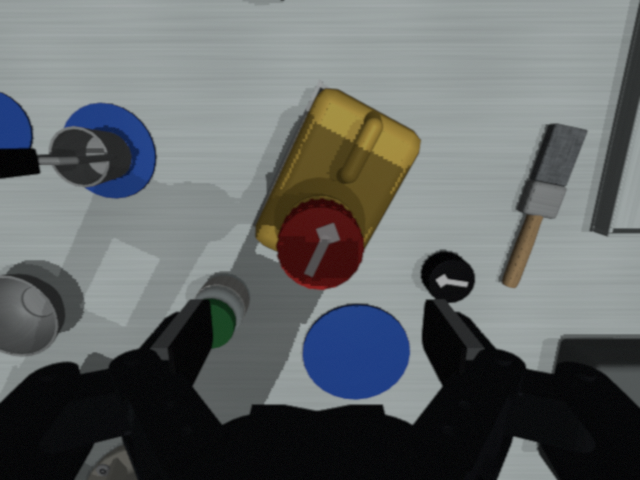

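The red cap is at (320,245), midway between the fingers, with its arrow pointing to the handle. Descending.

apply_moves(
  motion=[
    [1,[0.1,0,3],[0,0,0]],
    [1,[0,0,3],[0,0,0]],
    [1,[0,0,3],[0,0,0]],
    [1,[0,0,2.0],[0,0,0]],
    [1,[0,0,0],[0,0,0]],
    [1,[0,0,0],[0,0,0]],
  ],
)

```text
time_s: 10.1
eef_pos: [0.4927, -0.2466, 0.2028]
orientation: [-3.141, -0.002, 0.001]
contact_force: [0.5, -0.1, -0.5]
grip_width: 1.001
gripper_force: 0.0
```

apply_moves(
  motion=[
    [0.5,[0,0,0],[0,0,0]],
    [0,[0,0,0],[0,0,0]],
    [0,[0,0,0],[0,0,0]],
    [-0.5,[0,0,0],[0,0,0]],
    [-1,[0,0,0],[0,0,0]],
    [-1,[0,0,0],[0,0,0]],
  ],
  force=60,
)

```text
time_s: 10.7
eef_pos: [0.4931, -0.2478, 0.2039]
orientation: [3.141, -0.001, 0.004]
contact_force: [0.9, 3.0, 5.3]
grip_width: 0.662
gripper_force: 62.2
```

Gripped (56 mm). Press down.

apply_moves(
  motion=[
    [-1,[0,0,0.2],[0,0,0]],
    [-1,[0,0,0.2],[0,0,0]],
    [-1,[0,0,0.2],[0,0,0]],
    [-1,[0,0,0.1],[0,0,0]],
    [-1,[0,0,0],[0,0,0]],
    [-1,[0,0,0],[0,0,0]],
  ],
  force=80,
)

```text
time_s: 11.3
eef_pos: [0.4931, -0.2478, 0.1982]
orientation: [3.141, -0.001, 0.004]
contact_force: [-4.9, 4.4, 18.4]
grip_width: 0.652
gripper_force: 84.6
```

Pressed (18 N at about 6 mm). Turn anticlockwise 63°.

apply_moves(
  motion=[
    [-1,[0,0,0.1],[0,0,0]],
    [-1,[0,0,0],[0,0,0]],
    [-1,[0,0,0],[0,0,-0.1]],
    [-1,[0,0,0],[0,0,-0.1]],
    [-1,[0,0,0],[0,0,-0.1]],
    [-1,[0,0,0],[0,0,-0.1]],
  ],
)

```text
time_s: 11.9
eef_pos: [0.4941, -0.2485, 0.1981]
orientation: [3.075, 0.629, 0.007]
contact_force: [-3.9, 3.6, 23.1]
grip_width: 0.654
gripper_force: 85.3
```

apply_moves(
  motion=[
    [-1,[0,0,0],[0,0,-0.12]],
    [-1,[0,0,0],[0,0,-0.12]],
    [-1,[0,0,0],[0,0,-0.12]],
    [-1,[0,0,0],[0,0,-0.12]],
    [-1,[0,0,0],[0,0,-0.12]],
    [-1,[0,0,0],[0,0,-0.1]],
    [-1,[0,0,0],[0,0,0]],
    [-1,[0,0,0],[0,0,0]],
  ],
)

```text
time_s: 12.7
eef_pos: [0.4934, -0.2474, 0.198]
orientation: [2.676, 1.641, 0.004]
contact_force: [-6.5, 8.9, 26.3]
grip_width: 0.652
gripper_force: 85.0
```

Run:
```python
from h import *
np.set_printoptions(precision=4,suppress=True)
s=readout.sense();print(s["time_s"],s["eef_pos"],s["orientation"],s["contact_force"],s["torque"],s["gripper_force"])
p,d,K,W,c=snap("scene");cv2.imwrite("pics/s3.png",cv2.resize(p[150:270,210:330],(600,600),interpolation=2))
```

```text
12.7 [ 0.4934 -0.2474  0.198 ] [2.6762 1.6413 0.0044] [-6.5068  8.9315 26.3186] [1.1601 0.7735 0.3911] 85.03068281337619
```

View pics/s3.png

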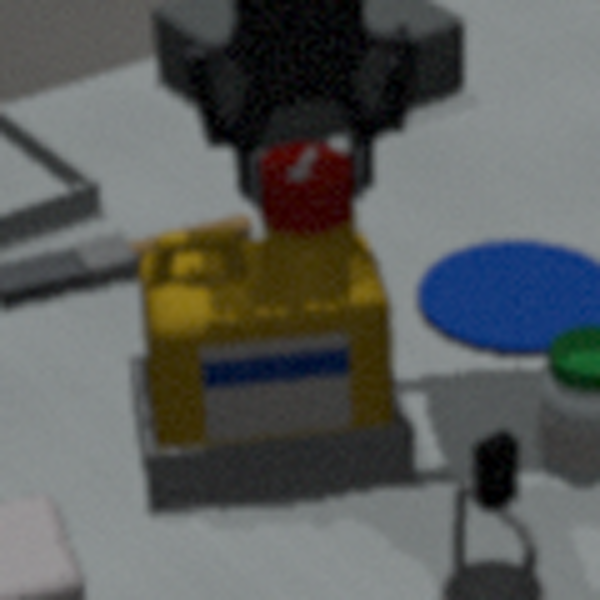

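The arrow at (300,165) no longer points to the handle; it has turned towards the camera, so the cap followed the 63° turn. Lifting straight up.

apply_moves(
  motion=[
    [-1,[0,0,-0.3],[0,0,0]],
    [-1,[0,0,-0.4],[0,0,0]],
    [-1,[0,0,-0.4],[0,0,0]],
    [-1,[0,0,-0.4],[0,0,0]],
    [-1,[0,0,0],[0,0,0]],
    [-1,[0,0,0],[0,0,0]],
  ],
)

```text
time_s: 13.35
eef_pos: [0.492, -0.2477, 0.2093]
orientation: [-2.678, -1.642, 0.001]
contact_force: [0.3, -0.6, -0.5]
grip_width: 0.655
gripper_force: 84.5
```

Free, no pull. Raise to about 75 mm above the seat.

apply_moves(
  motion=[
    [-1,[0,0,-1],[0,0,0]],
    [-1,[0,0,-1.5],[0,0,0]],
    [-1,[0,0,-1.5],[0,0,0]],
    [-1,[0,0,-1.5],[0,0,0]],
    [-1,[0,0,-1],[0,0,0]],
    [-1,[0,0,-0.5],[0,0,0]],
    [-1,[0,0,0],[0,0,0]],
    [-1,[0,0,0],[0,0,0]],
  ],
)

```text
time_s: 14.15
eef_pos: [0.492, -0.2475, 0.279]
orientation: [-2.678, -1.641, 0.001]
contact_force: [0.1, -0.1, -0.7]
grip_width: 0.655
gripper_force: 84.7
```

apply_moves(
  motion=[
    [-1,[0,0,0],[0,0,0]],
    [-1,[0,0,0],[0,0,0]],
    [-1,[0,0,0],[0,0,0]],
  ],
)

```text
time_s: 14.45
eef_pos: [0.4921, -0.2475, 0.2791]
orientation: [-2.678, -1.642, 0.001]
contact_force: [-0.0, -0.5, -0.7]
grip_width: 0.65
gripper_force: 84.7
```

Run:
```python
from h import *
np.set_printoptions(precision=4,suppress=True)
s=readout.sense();print(s["time_s"],s["eef_pos"],s["contact_force"],s["gripper_force"])
p,d,K,W,c=snap("scene");cv2.imwrite("pics/s4.png",cv2.resize(p[110:310,210:410],(600,600),interpolation=2))
```

```text
14.45 [ 0.4921 -0.2475  0.2791] [-0.0127 -0.5105 -0.6512] 84.73508678376675
```

View pics/s4.png

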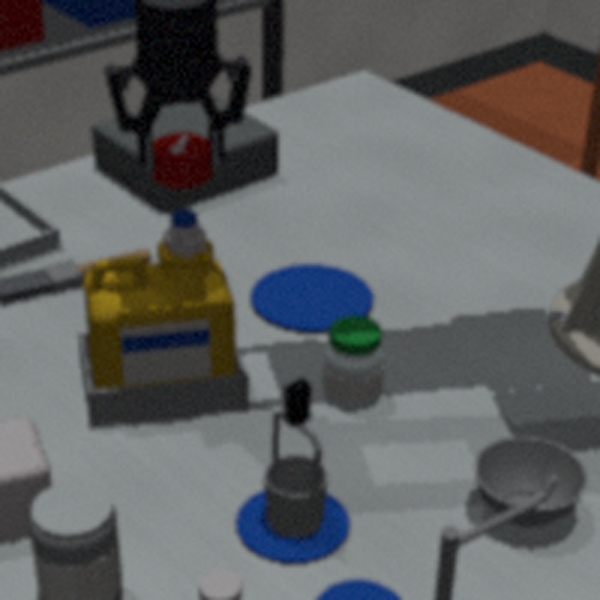

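The cap at (182,160) is level in the gripper above the bare neck at (184,225), and the pail stands on its mat at (294,510). Handing in.

```bash
python3 -c "
from cell import sign_off
print(sign_off())"
```

```text
the job is handed in; nothing more can be done
None
```

The job is handed in at about 14.5 s, verdict not reported: the pail stands upright, released, in the middle of the 110 mm blue mat, and the red cap is held level about 75 mm above the jug's neck, with no bystander seen disturbed.

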